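# Empty the rinse pot into the catch tray

### The arm

A 7-joint arm with a two-finger parallel gripper is mounted at the origin on the work surface. World frame = base frame: x ahead of the robot, y to its left, z up, the work surface at z = 0. Lengths are in m, angles in rad, forces in N, time in s.
With the tool pointing down it reaches from about 0.4 to 0.925 m from the base axis. Payload 5.6 kg.
Tool frame: the origin (TCP) lies on the centre line of the jaws, within the pads' length; the fingertips stand 25 mm ahead of it and the grasp point (between the pads) lies 6 mm ahead of it; z points along the fingers, y is the line along which they close (so a half turn about z gives the same grasp; the last joint's range is limited). The gripper opens to 85 mm and grips with 20 to 120 N. Pads are 22 mm wide; open, the fingers measure 114 mm over their backs; the gripper's body (76 mm by 85 mm) begins 54 mm behind the grasp point. The pads swing forward as they close: fully open they stand 13 mm farther back than shut.
Start: joints at [1.185, 0.468, -0.012, 1.603, 0.006, 1.071, -0.056], TCP at [0.218, -0.612, 0.256] pointing down, gripper open.
Joint ranges: [-2.53, 2.53], [-0.31, 2.02], [-1.57, 1.55], [0.28, 2.44], [-1.29, 4.43], [0.15, 1.84], [-2.92, 2.92]. Speed limits (rad/s): [2.57, 2.57, 3.14, 3.14, 3.14, 3.14, 3.14].

### API

Orientations are given as a unit quaternion [x, y, z, w].
In Python, from workcell import arm gives the robot as it stands.
- The arm moves only by the tool run_rows, called after "Emit:" as name(argument=value, ...) on one line, values as JSON. Schema: {"type":"object","properties":{"plan":{"type":"object","properties":{"rx":{"type":"array","items":{"type":"number"},"minItems":1,"maxItems":12},"ry":{"type":"array","items":{"type":"number"},"minItems":1,"maxItems":12},"rz":{"type":"array","items":{"type":"number"},"minItems":1,"maxItems":12},"x":{"type":"array","items":{"type":"number"},"minItems":1,"maxItems":12},"y":{"type":"array","items":{"type":"number"},"minItems":1,"maxItems":12},"z":{"type":"array","items":{"type":"number"},"minItems":1,"maxItems":12},"finger_gap":{"type":"array","items":{"type":"number"},"minItems":1,"maxItems":12}},"additionalProperties":false,"required":["rx","ry","rz","x","y","z","finger_gap"]},"grip_n":{"type":"number"},"only":{"type":"string"},"quiet":{"type":"boolean"},"lines":{"type":"string"}},"required":["plan"],"additionalProperties":false}. plan is an object with one list for each field, all of the same length, 1 to 12, a row being the entries at one place: rx, ry, rz (a rotation vector in fractions of the full range, 1 being 2 pi rad), x, y, z (the shift in normalised numbers (1 is 0.6 m)), finger_gap (the opening from 0.0 (shut) to 1.0 (fully open)); each row is the pose to reach, as a shift and turn from the pose commanded when the call began, along the tool's axes at that moment; what a row does not reach only later rows make up. A row lasts 1/10 s, in which the tool goes at most 0.05 m and 0.15 rad, less where a joint would pass 70% of its speed; a pose out of reach is approached as far as the arm can. The fingers move at their own pace and stop on an object; grip_n is the grip in N (left out, the last holds). Time passes only in rows, so rows that do not move let the fingers close. The tool returns the time, the measured TCP pose, the force, the opening and the grip force at its end. only (a regular expression) keeps the lines of the reply that match it, lines (a string "A,B") keeps lines A to B, and quiet returns only ok. A shift or turn number past 1, either way, is cut back to 1. Input that does not fit is refused with a message, and nothing moves.
- arm.sense(): the state, without advancing time (a new reading comes with each control period).
- arm.snapshot(name): name is "side" or "top"; returns a dict with "frame" (384x512x3 uint8, red, green, blue), "camera_matrix" (3x3 intrinsics, pixels), "rvec" (rotation vector, rad) and "tvec" (3), from world to camera coordinates, as OpenCV has them. Camera axes: x right, y down, z forward; pixel columns grow to the right and rows downward; lengths in m; the calibration is good to about 2 mm. A picture is of the moment at which its call begins. There is no depth.
- arm.sign_off(): hands the job in; it is judged then, once.
The state is a dict: "clock": time; "joints": joint angles; "joint_velocities": joint speeds; "joint_torque": joint torques, N m; "eef_pos": TCP position; "eef_rot": TCP orientation; "ft_force": force on the tool from outside, world axes, zero at the start; "wrist_torque": the same for the moment, N m; "opening": opening from 0.0 (shut) to 1.0 (fully open); "grasp_force": force on a finger pad.
Only numpy, scipy, OpenCV 4.12 (cv2) and the standard library are available. Lean on these libraries where they do the work, as an engineer would, in place of code of your own. Each camera call takes 0.05 s, during which the arm holds its last target. There are 200 camera calls.

### The job

Slide the blue catch tray by its black fin fully home into the bay under the tipping pot, then swing the red crank peg over so that all four orange bushings drop out of the pot into the tray, and swing the pot back fully upright. Leave the tray fully home with all the bushings in it, do not touch the bushings, and do not shift or knock over the bottle, can, jar and other things lying about.

Things in the scene. Friction and masses are not known exactly. Their poses are not given: they have to be found in the camera images.
- stand: Yellow fixed tipping stand. Origin on the table, straight below the pot's pivot axis; its x runs along that horizontal axis (the crank is on its -x side, facing the robot), its -y is the side the pot pours to. Two posts at x = +-66 mm (outer faces 73 mm), 140 mm tall; pivot axis 125 mm above the table. Low feet (10 mm high) reach back to y = +94 mm.
- bay (a point): Centre, on the table, of where the tray's underside belongs when fully home, at stand x 0, y -50 mm, axes as the stand's. The bay, open to the stand's -y, runs under the pot: two aluminium guides 104 mm apart inside, 44 mm high, lips reaching 4 mm in over the tray's rim (so it must slide in along +y). The back stop meets the tray 1 mm past home.
- bay_mouth (a point): Middle of the bay's flared mouth, on the table, at stand x 0, y -121 mm. The flares run from stand y -90 mm (104 mm apart) to here (about 130 mm apart; their outer edges at x = +-71 mm).
- tray: Loose blue catch tray, open on top, 100 mm (x) by 130 mm (y) by 34 mm high, walls and floor 4 mm, about 350 g. Origin at the centre of its underside. A black upright fin handle, 14 mm thick (x), stands out from its -y end wall: y -64 to -118 mm and z 4 to 42 mm (pinch it across x at about y -98 mm). It goes into the bay with its +y end first, its axes parallel to the stand's.
- pot (a joint): Tilt of the steel pot in rad: 0 upright (mouth up, a stop), growing as it tips towards the stand's -y, stop at 2.3. It stays where it is left (friction 0.18 N m, so 2 to 3 N across the crank, up to some 8 N if pushed horizontally at the ends). The bushings slide out between about 1.6 and 2.2 rad.
- peg (a point): Middle of the free part of the red crank peg that turns the pot: 16 mm diameter, along the stand's x, free from stand x -85 to -142 mm (this point at -115), 85 mm from the pivot axis. With the pot upright it leans 1.15 rad from vertical towards the stand's +y (78 mm to +y, 35 mm above the axis); over the top at tilt 1.15; at tilt 2.3 it leans 1.15 rad to -y.
- mouth (a point): Centre of the pot's mouth, 50 mm from the pivot axis. The pot is a steel cup, rim radius 49 mm, bottom radius 36 mm, 92 mm tall, wall 4 mm; its bottom is 42 mm on the other side of the axis.
- bushing1: Orange skateboard truck bushing, a short cylinder 22 mm diameter and 16 mm long, 12 g; origin at the centre of one flat face. Starts in the pot.
- bushing2: Orange skateboard truck bushing, a short cylinder 22 mm diameter and 16 mm long, 12 g; origin at the centre of one flat face. Starts in the pot.
- bushing3: Orange skateboard truck bushing, a short cylinder 22 mm diameter and 16 mm long, 12 g; origin at the centre of one flat face. Starts in the pot.
- bushing4: Orange skateboard truck bushing, a short cylinder 22 mm diameter and 16 mm long, 12 g; origin at the centre of one flat face. Starts in the pot.
- oil: Bystander: white oil bottle, 52 mm diameter, 150 mm tall, standing; origin at the centre of its underside.
- can: Bystander: green can, 58 mm diameter, 120 mm tall, standing; origin at the centre of its underside.
- jar: Bystander: grey jar with black lid, 60 mm diameter, 90 mm tall, standing; origin at the centre of its underside.
- tape: Bystander: blue roll of tape lying flat, 90 mm diameter, 24 mm high; origin at the centre of its underside.
- wrench: Bystander: wrench lying on the table along its x, 170 mm long (38 mm wide, 8 mm high), origin 80 mm from its jaw end.
- brush: Bystander: brush lying on the table along its x, 200 mm long (42 mm wide, 20 mm high), origin at its middle.
- wax: Bystander: red block of wax, 60 by 90 by 30 mm; origin at the centre of its underside.

How it is judged:
On the way, in this order (a step that is already met when the one before it is completed fails the run):
1. the tray is fully home in the bay (x of tray in the frame of bay between -0.006 and 0.006 m and y of tray in the frame of bay between -0.008 and 0.006 m and z of tray in the frame of bay below 0.006 m and angle between the y axis of tray and the y axis of bay, either way round below 0.08 rad and angle between tray's own z axis and vertical below 0.08 rad), for 0.2 s.
2. the pot is tipped over (more than 1.6 rad) with the tray home (all of step 1 and value of joint pot above 1.6 rad), for 0.2 s.
At the end, for the whole second after the job is handed in: The tray is at rest, flat and fully home in the bay (within 6 mm sideways and 8 mm in depth, 0.08 rad), all four bushings lie inside the tray below its rim, and the pot is upright (within 0.1 rad) and still (all of step 1 and x of bushing1 in the frame of tray between -0.047 and 0.047 m and y of bushing1 in the frame of tray between -0.062 and 0.062 m and z of each of bushing1, bushing2, bushing3, bushing4 in the frame of tray below 0.042 m and x of bushing2 in the frame of tray between -0.047 and 0.047 m and y of bushing2 in the frame of tray between -0.062 and 0.062 m and x of bushing3 in the frame of tray between -0.047 and 0.047 m and y of bushing3 in the frame of tray between -0.062 and 0.062 m and x of bushing4 in the frame of tray between -0.047 and 0.047 m and y of bushing4 in the frame of tray between -0.062 and 0.062 m and value of joint pot below 0.1 rad and velocity of joint pot between -0.1 and 0.1 rad/s and linear speed of tray below 0.02 m/s); the robot touches nothing.
It fails at once if the bottle, can or jar is shifted by more than 25 mm or knocked over (distance of any of oil, can, jar from where it was at the start of the episode above 0.025 m or angle between any of oil, can, jar's own z axis and vertical above 0.5 rad).
It fails at once if the tape, wrench, brush or wax is shifted by more than 25 mm (distance of any of tape, wrench, brush, wax from where it was at the start of the episode above 0.025 m).
It fails at once if the robot touches a bushing (contact force between any of the fingers, the arm and bushing1 above 0.5 N or contact force between any of the fingers, the arm and bushing2 above 0.5 N or contact force between any of the fingers, the arm and bushing3 above 0.5 N or contact force between any of the fingers, the arm and bushing4 above 0.5 N).
It also fails if it takes over 67 s, if anything falls off the work surface, if the arm or the gripper's body presses on something with over 40 N, if the wrist force passes 120 N, or if a joint passes its speed limit or range.

## Working session

There is one attempt and no reset: what is moved stays moved. The work goes in short steps, Python scripts to look and compute and a tool call to move; the robot and the scene stay as the last step left them, time stands still between calls to the robot, and variables do not carry over. Pictures are saved under pics/ and viewed, at most 10 in all, crops included, and the job is handed in when it is done.

```bash
ls; mkdir -p pics; cat > h.py <<'E'
import numpy as np, cv2
from workcell import arm
def cam(n):
    s=arm.snapshot(n); K=np.array(s["camera_matrix"]); R=cv2.Rodrigues(np.array(s["rvec"],float))[0]; t=np.array(s["tvec"],float).ravel()
    return s["frame"],K,R,t
def ray(c,u,v):
    _,K,R,t=c; d=R.T@np.linalg.inv(K)@[u,v,1]; return -R.T@t,d
def onplane(c,u,v,z):
    o,d=ray(c,u,v); return o+d*(z-o[2])/d[2]
def proj(c,P):
    _,K,R,t=c; p=K@(R@np.array(P,float)+t); return p[:2]/p[2]
E
python3 - <<'E'
from h import *
for n in("side","top"):
    c=cam(n); cv2.imwrite(f"pics/{n}0.png",cv2.resize(c[0][:,:,::-1],(800,600),interpolation=cv2.INTER_CUBIC)); cv2.imwrite(f"pics/{n}_raw.png",c[0][:,:,::-1]); print(n,-c[2].T@c[3],c[1][0,0])
print(arm.sense())
E
```

```text
pics
workcell.py
side [0.15872971 0.92087794 0.65866084] 427.0190595437501
top [0.41781367 0.0508094  1.1258781 ] 385.95697208618975
{'clock': 0.1, 'joints': array([ 1.1849614 ,  0.46829945, -0.01163033,  1.60352234,  0.00598411,
        1.07141045, -0.05632494]), 'joint_velocities': array([-5.48843879e-05, -1.45226771e-03, -8.10627807e-04, -2.00723674e-03,
       -1.22449474e-03, -1.87301878e-03, -3.37099207e-04]), 'joint_torque': array([ 6.06117737e-04, -5.33519125e+01,  2.13845680e-02, -2.51963586e+01,
        1.14769654e-02,  4.30103435e-03, -8.16045599e-06]), 'eef_pos': array([ 0.21830802, -0.61175343,  0.25543066]), 'eef_rot': array([ 9.85349833e-01,  1.70543432e-01, -1.80752043e-04, -7.81772724e-04]), 'ft_force': array([0.02735218, 0.16000929, 0.04165706]), 'wrist_torque': array([-0.01954131,  0.01034676, -0.02065868]), 'grasp_force': 0.0, 'opening': 1.0010510612842187}
```

View pics/side0.png

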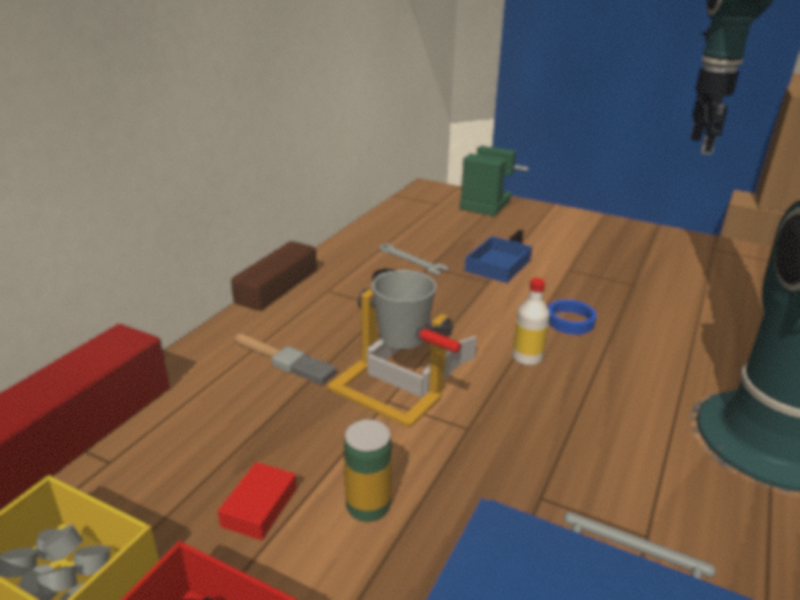

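View pics/top0.png

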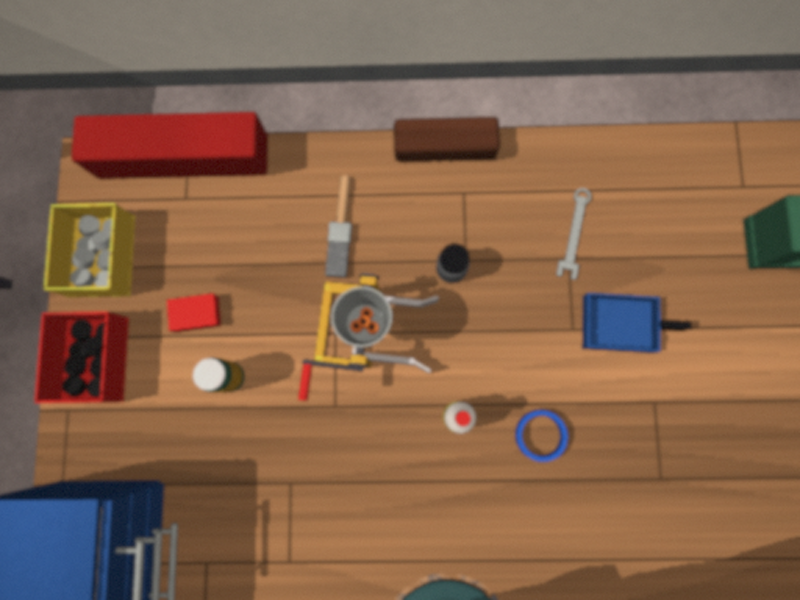

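The side view (800×600) shows the stand at about (400,340), with the tray at (500,258). In the top view the pot rim is at (362,317), the peg at (305,380), the tray at (622,322) and its fin at (677,325). The jar at (452,262) and the bottle at (460,417) flank the tray's route. Next I'll measure with colour masks.

```bash
cat > m.py <<'E'
from h import *
def mask(c,lo,hi,box):
    hsv=cv2.cvtColor(c[0],cv2.COLOR_RGB2HSV); m=cv2.inRange(hsv,np.array(lo),np.array(hi)); k=np.zeros_like(m); x0,y0,x1,y1=[int(a*.64) for a in box]; k[y0:y1,x0:x1]=255; m&=k
    return m
def big(m): return max(cv2.findContours(m,cv2.RETR_EXTERNAL,cv2.CHAIN_APPROX_NONE)[0],key=cv2.contourArea)
def tri(a,ua,b,ub):
    (o1,d1),(o2,d2)=ray(a,*ua),ray(b,*ub); A=np.stack([d1,-d2],1); s=np.linalg.lstsq(A,o2-o1,rcond=None)[0]; p,q=o1+s[0]*d1,o2+s[1]*d2; return (p+q)/2,np.linalg.norm(p-q)
E
python3 - <<'E'
from m import *
np.set_printoptions(precision=4,suppress=True)
T=cam("top");S=cam("side")
# tray
m=mask(T,(100,120,40),(125,255,255),(560,270,690,370)); ct=big(m); r=cv2.minAreaRect(ct)
P=np.array([onplane(T,u,v,.034)[:2] for u,v in cv2.boxPoints(r)]);print("tray rim corners\n",P,P.mean(0),[np.linalg.norm(P[i]-P[i-1]) for i in range(2)], [np.arctan2(*(P[i]-P[i-1])[::-1]) for i in range(4)])
# fin (black) 
m=mask(T,(0,0,0),(180,255,60),(660,300,720,350)); f=big(m); r=cv2.minAreaRect(f);print("fin rect",r, np.array([onplane(T,u,v,.042)[:2] for u,v in cv2.boxPoints(r)]))
# peg
pe=[]
for c,box in((T,(290,350,325,410)),(S,(410,315,470,360))):
    m=mask(c,(0,150,80),(8,255,255),box)|mask(c,(172,150,80),(180,255,255),box); b=big(m); q=b[:,0].astype(float); mu=q.mean(0); d=np.linalg.svd(q-mu,full_matrices=False)[2][0]; s=(q-mu)@d; pe.append((mu+d*s.min(),mu+d*s.max(),cv2.contourArea(b)))
print("peg px",pe)
for i in(0,1):
  for j in(0,1): print(i,j,tri(T,pe[0][i],S,pe[1][j]))
for i in(0,1): print("plane .16",onplane(T,*pe[0][i],.16), onplane(S,*pe[1][i],.16))
# yellow
m=mask(T,(18,120,60),(32,255,255),(300,260,400,380)); 
y=m; cv2.imwrite("pics/ym.png",m)
for cc in cv2.findContours(m,cv2.RETR_EXTERNAL,cv2.CHAIN_APPROX_NONE)[0]:
    if cv2.contourArea(cc)>15: print("yel",cv2.minAreaRect(cc))
big4=cv2.resize(T[0][150:270,180:310,::-1],(780,720)[:2],interpolation=cv2.INTER_CUBIC)[:600]
cv2.imwrite("pics/crop1.png",cv2.resize(T[0][160:260,180:310,::-1],(780,600),interpolation=cv2.INTER_CUBIC))
E
```

```text
tray rim corners
 [[ 0.5087 -0.2562]
 [ 0.6039 -0.2679]
 [ 0.5929 -0.4079]
 [ 0.4983 -0.3943]] [ 0.5509 -0.3315] [np.float64(0.13848866738407575), np.float64(0.09588206041535507)] [np.float64(1.4955188098326238), np.float64(-0.12228524849121582), np.float64(-1.649066967789163), np.float64(2.998571879535417)]
fin rect ((432.0, 207.5), (5.0, 18.0), 90.0) [[ 0.5521 -0.3982]
 [ 0.5513 -0.448 ]
 [ 0.5372 -0.4467]
 [ 0.538  -0.397 ]]
peg px [(array([196.2862, 232.7665]), array([193.1   , 256.1499]), 127.5), (array([268.7594, 212.6301]), array([293.3715, 222.0271]), 168.0)]
0 0 (array([0.478 , 0.2184, 0.1602]), np.float64(0.0020586575336204115))
0 1 (array([0.4521, 0.2122, 0.1476]), np.float64(0.05355456051670775))
1 0 (array([0.4438, 0.2327, 0.1754]), np.float64(0.052616576678929966))
1 1 (array([0.4192, 0.2253, 0.1595]), np.float64(0.0006285009301450219))
plane .16 [0.4771 0.218  0.16  ] [0.4792 0.2183 0.16  ]
plane .16 [0.4195 0.2253 0.16  ] [0.4186 0.226  0.16  ]
yel ((221.10202026367188, 204.0001983642578), (35.52978515625, 58.32976150512695), 5.8263421058654785)
```

View pics/crop1.png

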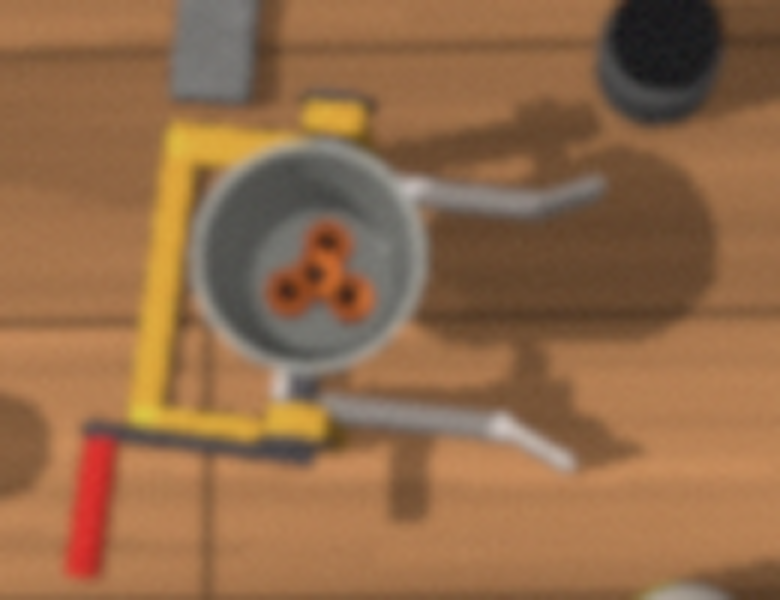

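The crop confirms four bushings in the upright pot. The rim is at crop (310,255) with radius about 115, the post tops are at (335,118) and (298,420), and the flare tips are at (603,182) and (572,465).

```bash
python3 - <<'E'
from m import *
np.set_printoptions(precision=4,suppress=True)
T=cam("top");S=cam("side")
g=lambda x,y,z:onplane(T,180+x/6-.4,160+y/6-.4,z)[:2]
print("rim c",g(310,255,.175),"rim l/r",g(192,250,.175),g(428,258,.175))
a,b=g(335,118,.14),g(298,422,.14);print("posts",a,b,(a+b)/2,np.arctan2(*(a-b)[::-1]),np.linalg.norm(a-b))
a,b=g(165,130,.01),g(133,415,.01);print("back bar",a,b,np.arctan2(*(a-b)[::-1]),np.linalg.norm(a-b))
a,b=g(603,180,.044),g(574,465,.044);print("flares",a,b,(a+b)/2,np.arctan2(*(a-b)[::-1]),np.linalg.norm(a-b))
# jar lid, oil cap, can top etc
print("jar",onplane(T,452*.64,262*.64,.09),"oil",onplane(T,462*.64,418*.64,.15),"can",onplane(T,211*.64,375*.64,.12),"tape",onplane(T,542*.64,435*.64,.024))
# tray: rim points vs height; side view
m=mask(S,(100,100,30),(125,255,255),(455,225,545,285)); r=big(m); h=cv2.convexHull(r)[:,0]; print("side tray hull",len(h))
# fin in side view
f=mask(S,(0,0,0),(180,255,60),(505,225,530,250)); print("fin side centroid",np.argwhere(f).mean(0)[::-1],f.sum()/255)
m=mask(T,(100,120,40),(125,255,255),(560,270,690,370)); ct=big(m); print(cv2.minAreaRect(ct),cv2.boundingRect(ct))
im=T[0][170:240,355:455,::-1]; cv2.imwrite("pics/crop2.png",cv2.resize(im,(800,560),interpolation=cv2.INTER_CUBIC))
E
```

```text
rim c [0.5509 0.1289] rim l/r [0.5538 0.178 ] [0.5488 0.0799]
posts [0.6157 0.1206] [0.4842 0.1371] [0.55   0.1289] -0.1249020701650698 0.13251148643700342
back bar [0.6373 0.2136] [0.4976 0.2282] -0.10385955707024913 0.1405162714757877
flares [0.6027 0.0005] [0.4688 0.0173] [0.5358 0.0089] -0.12470625388954976 0.13491498920843872
jar [ 0.6554 -0.024   0.09  ] oil [ 0.3882 -0.0282  0.15  ] can [0.4632 0.385  0.12  ] tape [ 0.353  -0.1791  0.024 ]
side tray hull 13
fin side centroid [330.8333 151.5667] 30.0
((398.1275634765625, 206.33103942871094), (49.97243881225586, 33.4128303527832), 3.3664608001708984) (374, 189, 50, 36)
```

View pics/crop2.png

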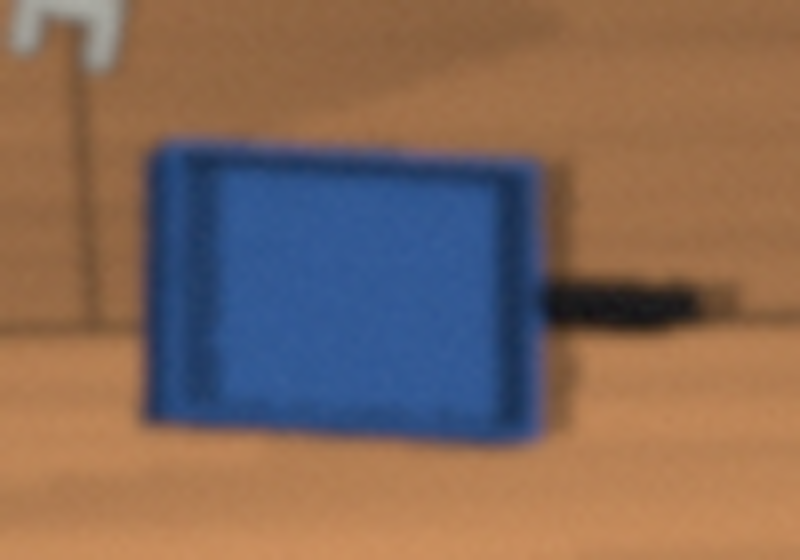

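The tray close-up (8×, crop origin (355,170)) shows rim corners near (167,142), (541,157), (535,440) and (162,423). The fin top runs from (548,302) to (700,304).

```bash
python3 - <<'E'
from m import *
np.set_printoptions(precision=4,suppress=True)
T=cam("top");S=cam("side")
g=lambda x,y,z:onplane(T,355+x/8-.45,170+y/8-.45,z)[:2]
P=np.array([g(*p,.034) for p in((167,142),(541,157),(535,440),(162,423))]);print(P)
e=[P[0]-P[1],P[3]-P[2]];w=[P[0]-P[3],P[1]-P[2]]
print([np.linalg.norm(v) for v in e+w],"yaw",[np.arctan2(-v[0],v[1]) for v in e],[np.arctan2(v[1],v[0]) for v in w],"centre",P.mean(0))
f=g(548,303,.042),g(700,304,.042);print("fin",f,np.linalg.norm(f[0]-f[1]))
m=mask(S,(0,0,0),(180,255,60),(500,220,535,255));v,u=np.argwhere(m).mean(0);print("side fin",onplane(S,u,v,.035))
yaw=-.122;ex=np.array([np.cos(yaw),np.sin(yaw)]);ey=np.array([-ex[1],ex[0]]);o=np.array([.5512,.1295])
for n,y in(("bay",-.05),("mouth",-.121),("pre -.2",-.2)):
    c=o+ey*y;print(n,c,"fin",c-ey*.098)
q=arm.sense()['eef_rot'];from scipy.spatial.transform import Rotation as Ro;print(Ro.from_quat(q).as_matrix())
E
```

```text
[[ 0.6062 -0.2716]
 [ 0.5984 -0.4031]
 [ 0.4981 -0.3924]
 [ 0.5061 -0.2632]]
[np.float64(0.13172403097871507), np.float64(0.12940161130599753), np.float64(0.10043879923417069), np.float64(0.10086662176284364)] yaw [np.float64(-0.05916002524864041), np.float64(-0.061834261904606044)] [np.float64(-0.0829794760944745), np.float64(-0.10592249218415672)] centre [ 0.5522 -0.3326]
fin (array([ 0.5453, -0.3977]), array([ 0.544 , -0.4503])) 0.05254108819993935
side fin [ 0.54   -0.4198  0.035 ]
bay [0.5451 0.0799] fin [ 0.5332 -0.0174]
mouth [0.5365 0.0094] fin [ 0.5245 -0.0879]
pre -.2 [ 0.5269 -0.069 ] fin [ 0.5149 -0.1663]
[[ 0.9418  0.3361 -0.0001]
 [ 0.3361 -0.9418  0.0002]
 [-0.     -0.0002 -1.    ]]
```

The rows are not in the units I measure in: shifts go in shares of 0.6 m and turns go in shares of 2 pi rad. I convert before sending: 0.3688 m / 0.6 = 0.6147, 0.12 m / 0.6 = 0.2, -1.156 rad / 6.2832 = -0.184.

Emit:
run_rows(plan={"rx":[0,0,0,0,0,0,0,0,0,0],"ry":[0,0,0,0,0,0,0,0,0,0],"rz":[-0.0239,-0.0477,-0.0716,-0.0955,-0.1194,-0.1432,-0.1671,-0.184,-0.184,-0.184],"x":[0.0767,0.1533,0.23,0.3067,0.3833,0.46,0.5367,0.6147,0.6147,0.6147],"y":[-0.0133,-0.025,-0.0383,-0.0517,-0.0633,-0.0767,-0.09,-0.1023,-0.1023,-0.1023],"z":[0.025,0.05,0.075,0.1,0.125,0.15,0.175,0.2,0.2,0.2],"finger_gap":[0.6,0.6,0.6,0.6,0.6,0.6,0.6,0.6,0.6,0.6]}, grip_n=50)

```text
clock: 1.4
eef_pos: [0.5462, -0.4288, 0.1353]
eef_rot: [0.731, 0.682, 0.0, -0.001]
ft_force: [-0.4, -0.1, 0.3]
opening: 0.595
grasp_force: 0.0
```

```bash
python3 - <<'E'
from h import *
from scipy.spatial.transform import Rotation as Ro
s=arm.sense();print(s['eef_pos'],Ro.from_quat(s['eef_rot']).as_matrix(),s['joints'],s['ft_force'])
c=cam("top");cv2.imwrite("pics/t1.png",cv2.resize(c[0][150:300,340:512,::-1],(688,600),interpolation=cv2.INTER_CUBIC))
E
```

```text
[ 0.5461781  -0.42876342  0.1353095 ] [[ 6.95099513e-02  9.97580935e-01 -8.03587940e-04]
 [ 9.97580383e-01 -6.95088004e-02  1.38094273e-03]
 [ 1.32174571e-03 -8.97632827e-04 -9.99998724e-01]] [ 0.82287422  0.69483544 -0.30516548  1.55188539  0.24079724  0.93354816
  0.37053837] [-0.39920451 -0.05197532  0.3106679 ]
```

Scaled: 0.099 m / 0.6 = 0.165, -0.0015 m / 0.6 = -0.0025.

Emit:
run_rows(plan={"rx":[0,0,0,0],"ry":[0,0,0,0],"rz":[0,0,0,0],"x":[0,0,0,0],"y":[-0.0025,-0.0025,-0.0025,-0.0025],"z":[0.0667,0.125,0.165,0.165],"finger_gap":[0.6,0.6,0.6,0.6]}, grip_n=50)

```text
clock: 1.85
eef_pos: [0.5396, -0.4309, 0.0339]
eef_rot: [0.733, 0.68, -0.001, -0.003]
ft_force: [-0.7, 0.4, -0.0]
opening: 0.6
grasp_force: 0.0
```

```bash
python3 - <<'E'
from h import *
for n in("side",):
    c=cam(n);cv2.imwrite("pics/s1.png",cv2.resize(c[0][100:200,260:390,::-1],(780,600),interpolation=cv2.INTER_CUBIC))
E
```

```text
(no output)
```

View pics/s1.png

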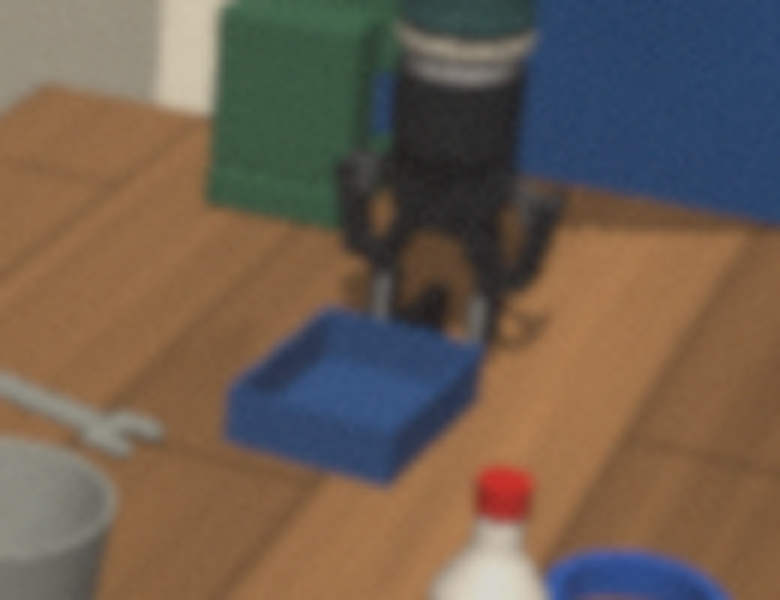

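The fingers straddle the black fin, which is roughly centred at (432,300). I'll close on it.

Emit:
run_rows(plan={"rx":[0,0,0,0,0,0],"ry":[0,0,0,0,0,0],"rz":[0,0,0,0,0,0],"x":[0,0,0,0,0,0],"y":[0,0,0,0,0,0],"z":[0,0,0,0,0,0],"finger_gap":[0.1,0,0,0,0,0]}, grip_n=50)

```text
clock: 2.5
eef_pos: [0.5444, -0.4314, 0.0395]
eef_rot: [0.732, 0.681, -0.0, 0.002]
ft_force: [-1.4, 0.2, 7.0]
opening: 0.151
grasp_force: 50.7
```

```bash
python3 - <<'E'
from m import *
from scipy.spatial.transform import Rotation as Ro
np.set_printoptions(precision=4,suppress=True)
s=arm.sense();print(s['eef_pos'],Ro.from_quat(s['eef_rot']).as_matrix(),s['ft_force'])
T=cam("top");m=mask(T,(100,120,40),(125,255,255),(560,270,690,370));print(cv2.minAreaRect(big(m)),cv2.boundingRect(big(m)))
E
```

```text
[ 0.5444 -0.4314  0.0395] [[ 0.072   0.9974  0.0018]
 [ 0.9974 -0.072  -0.0024]
 [-0.0023  0.002  -1.    ]] [-1.3785  0.1955  7.0417]
((398.5, 206.0), (34.0, 49.0), 90.0) (374, 189, 50, 35)
```

Scaled: 0.261 m / 0.6 = 0.435, -0.0475 m / 0.6 = -0.0792, 0.05 rad / 6.2832 = 0.008.

Emit:
run_rows(plan={"rx":[0,0,0,0,0,0,0,0,0,0,0],"ry":[0,0,0,0,0,0,0,0,0,0,0],"rz":[0,0.0016,0.0032,0.0048,0.0064,0.008,0.008,0.008,0.008,0.008,0.008],"x":[0.025,0.0667,0.1167,0.1667,0.2167,0.2667,0.3167,0.3667,0.4083,0.435,0.435],"y":[-0.005,-0.0117,-0.0217,-0.03,-0.04,-0.0483,-0.0583,-0.0667,-0.0742,-0.0792,-0.0792],"z":[-0.0025,-0.0025,-0.0025,-0.0025,-0.0025,-0.0025,-0.0025,-0.0025,-0.0025,-0.0025,-0.0025],"finger_gap":[0,0,0,0,0,0,0,0,0,0,0]})

```text
clock: 3.65
eef_pos: [0.5155, -0.1638, 0.0394]
eef_rot: [0.748, 0.664, 0.001, -0.0]
ft_force: [0.4, 2.8, 2.7]
opening: 0.151
grasp_force: 50.0
```

```bash
python3 - <<'E'
from m import *
from scipy.spatial.transform import Rotation as Ro
np.set_printoptions(precision=4,suppress=True)
s=arm.sense();p=s['eef_pos'];M=Ro.from_quat(s['eef_rot']).as_matrix();print(p,np.arctan2(M[1,1],M[0,1]),M[:,2],s['ft_force'],s['joints'])
T=cam("top");u,v=proj(T,[.527,-.069,.034]);print(u,v);u,v=int(u),int(v)
cv2.imwrite("pics/t2.png",cv2.resize(T[0][150:260,240:386,::-1],(796,600),interpolation=cv2.INTER_CUBIC))
S=cam("side");cv2.imwrite("pics/s2.png",cv2.resize(S[0][120:300,200:440,::-1],(800,600),interpolation=cv2.INTER_CUBIC))
E
```

```text
[ 0.5155 -0.1638  0.0394] -0.11814393147345756 [ 0.0006  0.0012 -1.    ] [0.3884 2.772  2.7334] [ 0.4469  0.6281 -0.252   1.9811  0.2749  0.5644 -0.1105]
305.224255320179 216.12915744801958
```

View pics/t2.png

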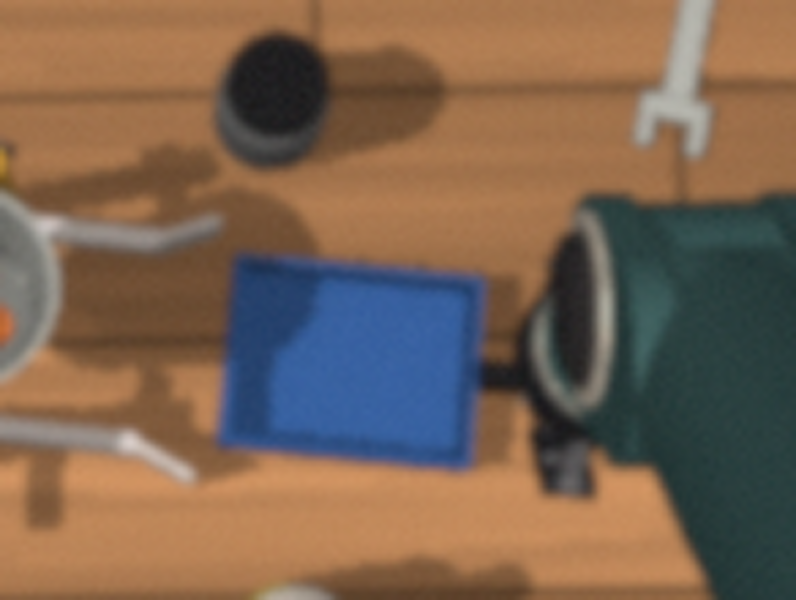

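The top view shows the tray just short of the flares. Its rim corners are at (235,256), (487,280), (472,467) and (219,443), and the flare tips are at (220,220) and (194,477).

```bash
python3 - <<'E'
from m import *
np.set_printoptions(precision=4,suppress=True)
T=cam("top")
k=796/146
g=lambda x,y,z:onplane(T,240+x/k-.4,150+y/k-.4,z)[:2]
P=np.array([g(*p,.034) for p in((235,256),(487,280),(472,467),(219,443))]);
yaw=-.122;ex=np.array([np.cos(yaw),np.sin(yaw)]);ey=np.array([-ex[1],ex[0]]);o=np.array([.5512,.1295]);B=np.stack([ex,ey])
m=mask(T,(100,120,40),(125,255,255),(565,0,0,0)) if 0 else None
e=[P[0]-P[1],P[3]-P[2]];w=[P[0]-P[3],P[1]-P[2]]
print([np.linalg.norm(v) for v in e+w],"yaw",[np.arctan2(-v[0],v[1]) for v in e],[np.arctan2(v[1],v[0]) for v in w])
print("tray in stand",B@(P.mean(0)-o),"tcp",B@(arm.sense()['eef_pos'][:2]-o))
for p in((220,220),(194,477)): print("flare",B@(g(*p,.044)-o))
for a,b in(((50,229),(155,243)),((0,428),(125,440))): 
    a,b=g(*a,.044),g(*b,.044);d=a-b;print("guide mid-line",B@(a-o),B@(b-o),"yaw",np.arctan2(-d[0],d[1]))
E
```

```text
[np.float64(0.13174145445213267), np.float64(0.130345352491433), np.float64(0.09812014220227355), np.float64(0.09761041057602808)] yaw [np.float64(-0.11374004176636517), np.float64(-0.10979006650661176)] [np.float64(-0.11026959985447243), np.float64(-0.12456491036383743)]
tray in stand [ 0.0009 -0.1974] tcp [ 0.0009 -0.298 ]
flare [ 0.0658 -0.1214]
flare [-0.0681 -0.1211]
guide mid-line [ 0.0518 -0.0338] [ 0.0502 -0.089 ] yaw -0.1519450593090829
guide mid-line [-0.0538 -0.0197] [-0.0531 -0.0841] yaw -0.11080495782417643
```

Scaled: 0.11 m / 0.6 = 0.1833, -0.0015 m / 0.6 = -0.0025.

Emit:
run_rows(plan={"rx":[0,0,0,0,0,0,0,0,0],"ry":[0,0,0,0,0,0,0,0,0],"rz":[0,0,0,0,0,0,0,0,0],"x":[0.0167,0.0417,0.0667,0.0917,0.1167,0.1417,0.1667,0.1833,0.1833],"y":[-0.0025,-0.0025,-0.0025,-0.0025,-0.0025,-0.0025,-0.0025,-0.0025,-0.0025],"z":[0,0,0,0,0,0,0,0,0],"finger_gap":[0,0,0,0,0,0,0,0,0]})

```text
clock: 4.7
eef_pos: [0.5273, -0.0602, 0.0395]
eef_rot: [0.75, 0.662, -0.001, 0.001]
ft_force: [-4.2, -2.2, 10.0]
opening: 0.156
grasp_force: 51.2
```

Scaled: 0.039 m / 0.6 = 0.065, 0.038 m / 0.6 = 0.0633.

Emit:
run_rows(plan={"rx":[0,0,0,0,0,0],"ry":[0,0,0,0,0,0],"rz":[0,0,0,0,0,0],"x":[0.02,0.04,0.0567,0.0633,0.065,0.065],"y":[0,0,0,0,0,0],"z":[0,0,0,0,0,0],"finger_gap":[0,0,0,0,0,0]})

```text
clock: 5.3
eef_pos: [0.5314, -0.0244, 0.0395]
eef_rot: [0.751, 0.661, -0.003, 0.001]
ft_force: [-6.3, -8.2, 12.8]
opening: 0.155
grasp_force: 51.6
```

```bash
python3 - <<'E'
from m import *
np.set_printoptions(precision=4,suppress=True)
yaw=-.122;ex=np.array([np.cos(yaw),np.sin(yaw)]);ey=np.array([-ex[1],ex[0]]);o=np.array([.5512,.1295]);B=np.stack([ex,ey])
s=arm.sense();print(B@(s['eef_pos'][:2]-o),s['ft_force'],s['eef_pos'])
E
```

```text
[-0.0009 -0.1552] [-6.2588 -8.2392 12.8195] [ 0.5314 -0.0244  0.0395]
```

Scaled: 0.006 m / 0.6 = 0.01, 0.003 m / 0.6 = 0.005.

Emit:
run_rows(plan={"rx":[0,0,0],"ry":[0,0,0],"rz":[0,0,0],"x":[0.005,0.01,0.01],"y":[0,0,0],"z":[0,0,0],"finger_gap":[0,0,0]})

```text
clock: 5.6
eef_pos: [0.532, -0.019, 0.0395]
eef_rot: [0.751, 0.66, -0.003, 0.002]
ft_force: [-6.7, -9.7, 14.4]
opening: 0.152
grasp_force: 51.7
```

Scaled: 0.004 m / 0.6 = 0.0067, 0.002 m / 0.6 = 0.0033.

Emit:
run_rows(plan={"rx":[0,0,0],"ry":[0,0,0],"rz":[0,0,0],"x":[0.0033,0.0067,0.0067],"y":[0,0,0],"z":[0,0,0],"finger_gap":[0,0,0]})

```text
clock: 5.9
eef_pos: [0.5323, -0.0165, 0.0395]
eef_rot: [0.751, 0.66, -0.004, 0.002]
ft_force: [-7.4, -12.0, 15.4]
opening: 0.158
grasp_force: 51.8
```

```bash
python3 - <<'E'
from m import *
np.set_printoptions(precision=4,suppress=True)
T=cam("top");cv2.imwrite("pics/t3.png",cv2.resize(T[0][150:250,190:323,::-1],(798,600),interpolation=cv2.INTER_CUBIC))
E
```

```text
(no output)
```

View pics/t3.png

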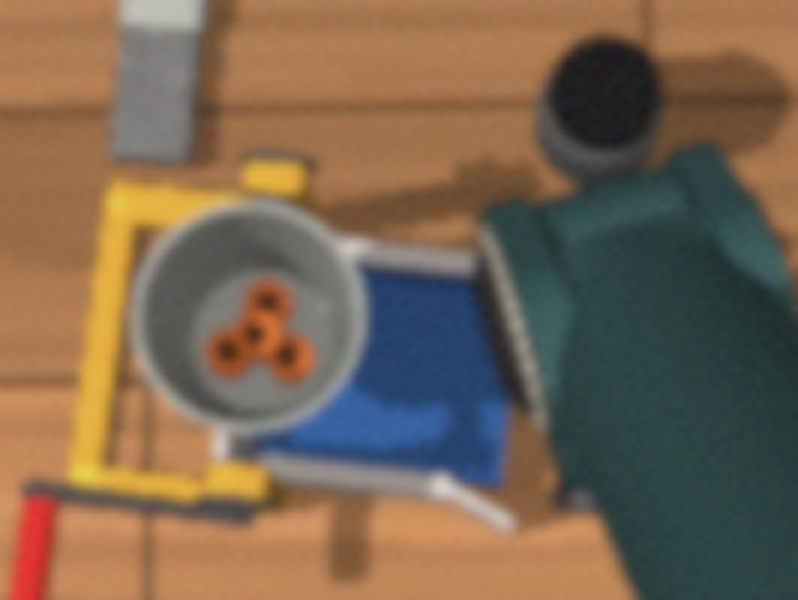

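The tray is deep in the bay, with its rear rim edge at about (507,400) and the corner at (503,483). The jar and the bushings haven't moved. I'll check the depth and give it one more push.

Scaled: 0.006 m / 0.6 = 0.01, 0.003 m / 0.6 = 0.005.

```bash
python3 - <<'E'
from m import *
np.set_printoptions(precision=4,suppress=True)
T=cam("top");yaw=-.122;ex=np.array([np.cos(yaw),np.sin(yaw)]);ey=np.array([-ex[1],ex[0]]);o=np.array([.5512,.1295]);B=np.stack([ex,ey])
g=lambda x,y,z:B@(onplane(T,190+x/6-.4,150+y/6-.4,z)[:2]-o)
print(g(507,400,.034),g(503,483,.034),"tcp",B@(arm.sense()['eef_pos'][:2]-o),g(516,523,.044))
E
```

```text
[-0.0095 -0.1125] [-0.0486 -0.1145] tcp [-0.001  -0.1472] [-0.0671 -0.1222]
```

Emit:
run_rows(plan={"rx":[0,0,0],"ry":[0,0,0],"rz":[0,0,0],"x":[0.005,0.01,0.01],"y":[0,0,0],"z":[0,0,0],"finger_gap":[0,0,0]})

```text
clock: 6.3
eef_pos: [0.5323, -0.0162, 0.0394]
eef_rot: [0.752, 0.659, -0.007, 0.003]
ft_force: [-8.5, -24.8, 17.8]
opening: 0.157
grasp_force: 52.3
```

The tray is against the back stop (25 N, no more travel). Now I'll relieve the push, release and rise.

Scaled: -0.225 m / 0.6 = -0.375, -0.2 m / 0.6 = -0.3333.

Emit:
run_rows(plan={"rx":[0,0,0,0,0,0,0,0,0,0,0,0],"ry":[0,0,0,0,0,0,0,0,0,0,0,0],"rz":[0,0,0,0,0,0,0,0,0,0,0,0],"x":[-0.0067,-0.0133,-0.0133,-0.0133,-0.0133,-0.0133,-0.0133,-0.0133,-0.0133,-0.0133,-0.0133,-0.0133],"y":[0,0,0,0,0,0,0,0,0,0,0,0],"z":[-0.0017,-0.0033,-0.0033,-0.0033,-0.0033,-0.0033,-0.0333,-0.1,-0.1667,-0.25,-0.3333,-0.375],"finger_gap":[0,0,0.3,0.6,0.6,0.6,0.6,0.6,0.6,0.6,0.6,0.6]})

```text
clock: 7.5
eef_pos: [0.5344, -0.0098, 0.2686]
eef_rot: [0.749, 0.663, 0.002, 0.002]
ft_force: [0.5, 0.2, -0.8]
opening: 0.602
grasp_force: 0.0
```

```bash
python3 - <<'E'
from m import *
from scipy.spatial.transform import Rotation as Ro
np.set_printoptions(precision=4,suppress=True)
s=arm.sense();p=s['eef_pos'];M=Ro.from_quat(s['eef_rot']).as_matrix();print(p,np.arctan2(M[1,1],M[0,1]),M,s['ft_force'],s['joints'])
E
```

```text
[ 0.5344 -0.0098  0.2686] -0.12102416145187532 [[ 0.1207  0.9927  0.0069]
 [ 0.9927 -0.1207 -0.0002]
 [ 0.0006  0.0068 -1.    ]] [ 0.4517  0.2404 -0.8231] [ 0.2447  0.2839 -0.3439  1.8597  0.1127  1.0098 -0.267 ]
```

Scaled: 0.2188 m / 0.6 = 0.3647, -0.1167 m / 0.6 = -0.1945, -1.571 rad / 6.2832 = -0.25.

Emit:
run_rows(plan={"rx":[0,0,0,0,0,0,0,0,0,0,0,0],"ry":[0,0,0,0,0,0,0,0,0,0,0,0],"rz":[-0.0239,-0.0477,-0.0716,-0.0955,-0.1194,-0.1432,-0.1671,-0.191,-0.2149,-0.2387,-0.25,-0.25],"x":[0.0333,0.0667,0.1,0.1333,0.1667,0.2,0.2417,0.2833,0.325,0.3647,0.3647,0.3647],"y":[-0.0183,-0.0367,-0.055,-0.0733,-0.0917,-0.11,-0.1283,-0.15,-0.1733,-0.1945,-0.1945,-0.1945],"z":[0,0,0,0,0,0,0,0,0,0,0,0],"finger_gap":[0.5,0.5,0.5,0.5,0.5,0.5,0.5,0.5,0.5,0.5,0.5,0.5]}, grip_n=30)

```text
clock: 8.7
eef_pos: [0.443, 0.2219, 0.2638]
eef_rot: [0.06, 0.998, 0.0, 0.0]
ft_force: [0.0, 0.3, 0.2]
opening: 0.503
grasp_force: 0.0
```

```bash
python3 - <<'E'
from m import *
from scipy.spatial.transform import Rotation as Ro
np.set_printoptions(precision=4,suppress=True)
s=arm.sense();p=s['eef_pos'];M=Ro.from_quat(s['eef_rot']).as_matrix();print(p,np.arctan2(M[1,1],M[0,1]),M,s['ft_force'],s['joints'])
S=cam("side");cv2.imwrite("pics/s4.png",cv2.resize(S[0][130:280,180:380,::-1],(800,600),interpolation=cv2.INTER_CUBIC))
E
```

```text
[0.443  0.2219 0.2638] 1.4516167964530715 [[-0.9929  0.1189  0.0001]
 [ 0.1189  0.9929  0.0002]
 [-0.0001  0.0002 -1.    ]] [0.0068 0.3242 0.2344] [ 0.1011  0.2897 -0.7376  1.9285  0.2291  1.0077  0.7124]
```

View pics/s4.png

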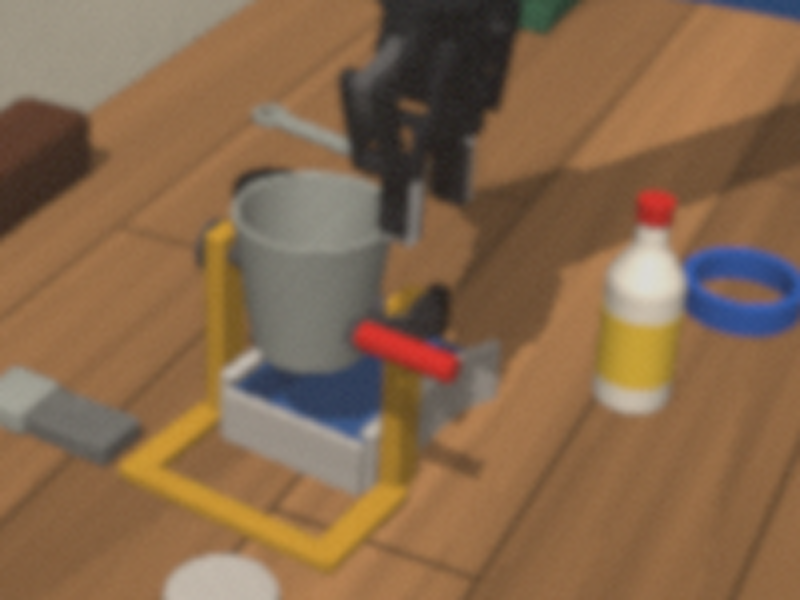

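The gripper is above the peg, which runs from (360,335) to (455,368). The tray sits under the pot against the white back stop. I'll descend astride the peg.

Scaled: 0.0975 m / 0.6 = 0.1625, 0.085 m / 0.6 = 0.1417.

Emit:
run_rows(plan={"rx":[0,0,0,0,0,0,0,0],"ry":[0,0,0,0,0,0,0,0],"rz":[0,0,0,0,0,0,0,0],"x":[0,0,0,0,0,0,0,0],"y":[0,0,0,0,0,0,0,0],"z":[0.05,0.1,0.1417,0.1625,0.1625,0.1625,0.1625,0.1625],"finger_gap":[0.5,0.5,0.5,0.5,0.4,0.3,0.3,0.3]}, grip_n=30)

```text
clock: 9.55
eef_pos: [0.4442, 0.2211, 0.1674]
eef_rot: [0.061, 0.998, 0.0, 0.001]
ft_force: [-0.2, 0.4, 0.6]
opening: 0.299
grasp_force: 0.0
```

```bash
python3 - <<'E'
from m import *
S=cam("side");cv2.imwrite("pics/s5.png",cv2.resize(S[0][130:280,180:380,::-1],(800,600),interpolation=cv2.INTER_CUBIC))
s=arm.sense();print(s['eef_pos'],s['ft_force'])
E
```

```text
[0.44409559 0.22100037 0.16721044] [-0.45665781 -0.87751786  0.4888124 ]
```

View pics/s5.png

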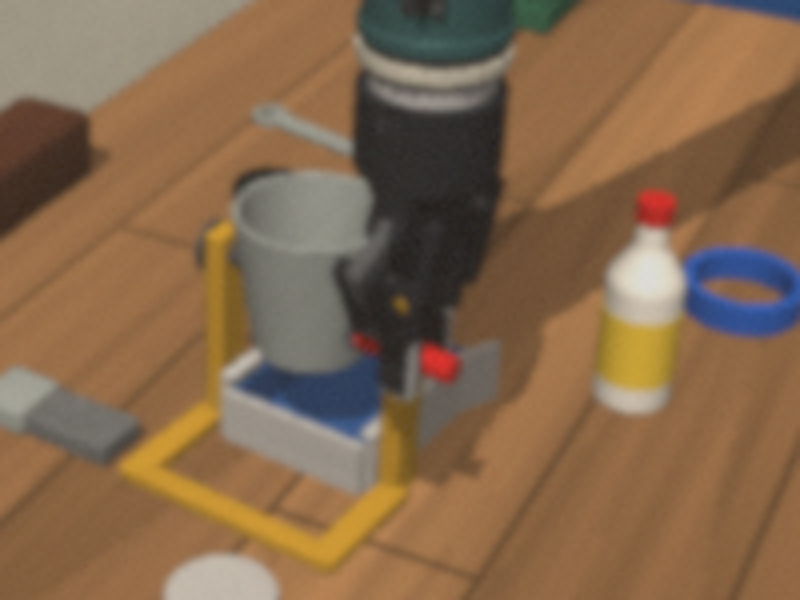

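The peg lies between the fingers (red is visible on both sides at (365,345) and (440,360)). Now I'll swing it to the top.

The rows are not in the units I measure in: shifts go in shares of 0.6 m and turns go in shares of 2 pi rad. I convert before sending: -0.0776 m / 0.6 = -0.1293, -0.0734 m / 0.6 = -0.1223.

Emit:
run_rows(plan={"rx":[0,0,0,0,0,0,0,0,0,0,0,0],"ry":[0,0,0,0,0,0,0,0,0,0,0,0],"rz":[0,0,0,0,0,0,0,0,0,0,0,0],"x":[0,0,0,0,0,0,0,0,0,0,0,0],"y":[-0.0065,-0.0142,-0.0228,-0.0328,-0.0437,-0.0553,-0.0677,-0.0808,-0.0943,-0.1082,-0.1223,-0.1293],"z":[-0.0127,-0.0245,-0.0357,-0.0458,-0.055,-0.063,-0.0697,-0.0752,-0.0795,-0.0822,-0.0837,-0.0838],"finger_gap":[0.3,0.3,0.3,0.3,0.3,0.3,0.3,0.3,0.3,0.3,0.3,0.3]}, grip_n=30)

```text
clock: 10.8
eef_pos: [0.4339, 0.1423, 0.2165]
eef_rot: [0.062, 0.998, -0.0, -0.0]
ft_force: [1.0, 2.3, 2.3]
opening: 0.3
grasp_force: 1.4
```

```bash
python3 - <<'E'
from m import *
T=cam("top");S=cam("side");np.set_printoptions(precision=4,suppress=True)
a=T[0][150:250,180:300,::-1];b=S[0][130:280,200:380,::-1]
cv2.imwrite("pics/p6.png",np.hstack([cv2.resize(a,(400,333),interpolation=cv2.INTER_CUBIC),cv2.resize(b,(400,333),interpolation=cv2.INTER_CUBIC)]))
s=arm.sense();print(s['eef_pos'],s['ft_force'])
E
```

```text
[0.4337 0.1421 0.2161] [0.784  0.2184 0.627 ]
```

View pics/p6.png

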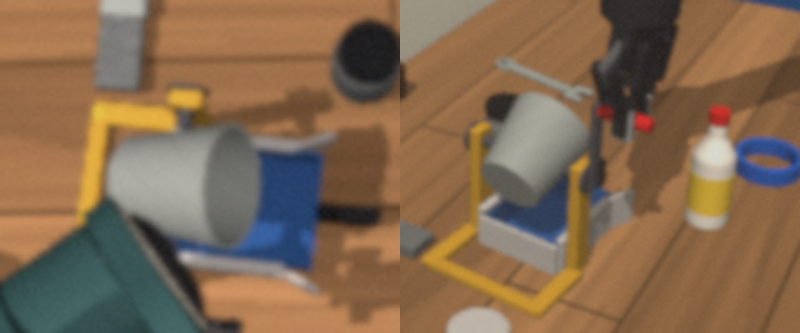

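The pot is at about 1.15 rad with the peg over the top, and the tray is still home. I'll carry on over to the tipping stop.

Emit:
run_rows(plan={"rx":[0,0,0,0,0,0,0,0,0,0,0,0],"ry":[0,0,0,0,0,0,0,0,0,0,0,0],"rz":[0,0,0,0,0,0,0,0,0,0,0,0],"x":[0,0,0,0,0,0,0,0,0,0,0,0],"y":[-0.0142,-0.0282,-0.0418,-0.0567,-0.0717,-0.085,-0.0967,-0.1083,-0.12,-0.13,-0.14,-0.1467],"z":[0.0007,0.0028,0.0063,0.0112,0.0173,0.0247,0.0333,0.043,0.0537,0.0652,0.0773,0.0838],"finger_gap":[0.3,0.3,0.3,0.3,0.3,0.3,0.3,0.3,0.3,0.3,0.3,0.3]}, grip_n=30)

```text
clock: 12.1
eef_pos: [0.4257, 0.0639, 0.1675]
eef_rot: [0.059, 0.998, 0.006, 0.003]
ft_force: [-2.3, 30.0, 17.5]
opening: 0.298
grasp_force: 15.0
```

Emit:
run_rows(plan={"rx":[0,0,0,0,0],"ry":[0,0,0,0,0],"rz":[0,0,0,0,0],"x":[0,0,0,0,0],"y":[-0.005,-0.005,-0.005,-0.005,-0.005],"z":[0,0,0,0,0],"finger_gap":[0.3,0.3,0.3,0.3,0.3]})

```text
clock: 12.6
eef_pos: [0.4259, 0.0637, 0.1676]
eef_rot: [0.057, 0.998, 0.008, 0.004]
ft_force: [2.8, 31.4, -0.1]
opening: 0.3
grasp_force: 16.0
```

```bash
python3 - <<'E'
from m import *
T=cam("top");S=cam("side");np.set_printoptions(precision=4,suppress=True)
a=T[0][150:250,180:300,::-1];b=S[0][130:280,200:380,::-1]
cv2.imwrite("pics/p7.png",np.hstack([cv2.resize(a,(400,333),interpolation=cv2.INTER_CUBIC),cv2.resize(b,(400,333),interpolation=cv2.INTER_CUBIC)]))
s=arm.sense();print(s['eef_pos'],s['ft_force'])
E
```

```text
[0.4259 0.0638 0.1676] [ 2.5439 31.2629  0.2023]
```

View pics/p7.png

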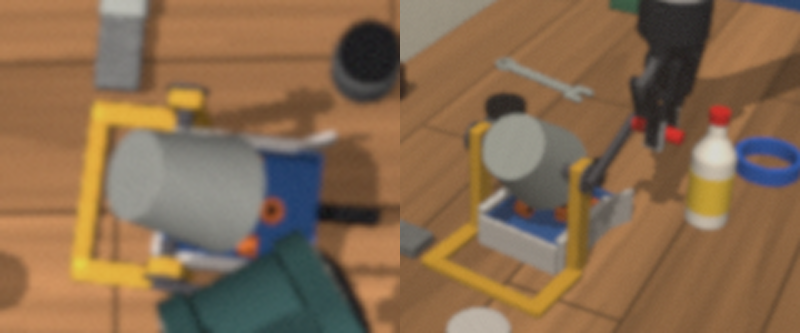

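The pot is at its stop (31 N) and orange bushings are visible in the tray. That picture was one more than my allowance of 10, so from here I'll check with masks and numbers only. Swinging back now.

Scaled: 0.096 m / 0.6 = 0.16, 0.0875 m / 0.6 = 0.1458.

Emit:
run_rows(plan={"rx":[0,0,0,0,0,0,0,0,0,0,0,0],"ry":[0,0,0,0,0,0,0,0,0,0,0,0],"rz":[0,0,0,0,0,0,0,0,0,0,0,0],"x":[0,0,0,0,0,0,0,0,0,0,0,0],"y":[0.0233,0.0408,0.049,0.0583,0.0687,0.08,0.092,0.1048,0.1182,0.1318,0.1458,0.16],"z":[-0.005,-0.0187,-0.0302,-0.0408,-0.0505,-0.0592,-0.0665,-0.0727,-0.0775,-0.081,-0.0832,-0.0838],"finger_gap":[0.3,0.3,0.3,0.3,0.3,0.3,0.3,0.3,0.3,0.3,0.3,0.3]}, grip_n=30)

```text
clock: 13.9
eef_pos: [0.4347, 0.1493, 0.2165]
eef_rot: [0.061, 0.998, -0.0, -0.0]
ft_force: [0.3, -2.2, 1.8]
opening: 0.296
grasp_force: 1.1
```

Emit:
run_rows(plan={"rx":[0,0,0,0,0,0,0,0,0,0,0,0],"ry":[0,0,0,0,0,0,0,0,0,0,0,0],"rz":[0,0,0,0,0,0,0,0,0,0,0,0],"x":[0,0,0,0,0,0,0,0,0,0,0,0],"y":[0.0142,0.0282,0.0418,0.055,0.0683,0.0808,0.0917,0.1017,0.1117,0.1217,0.1308,0.135],"z":[0.0007,0.0028,0.0063,0.0112,0.0173,0.0247,0.0333,0.043,0.0537,0.0652,0.0773,0.0838],"finger_gap":[0.3,0.3,0.3,0.3,0.3,0.3,0.3,0.3,0.3,0.3,0.3,0.3]})

```text
clock: 15.1
eef_pos: [0.4445, 0.2288, 0.1652]
eef_rot: [0.061, 0.998, -0.001, -0.0]
ft_force: [1.1, -5.1, 0.2]
opening: 0.303
grasp_force: 2.4
```

Emit:
run_rows(plan={"rx":[0,0,0],"ry":[0,0,0],"rz":[0,0,0],"x":[0,0,0],"y":[0.0033,0.0033,0.0033],"z":[0,0,0],"finger_gap":[0.3,0.3,0.3]})

```text
clock: 15.4
eef_pos: [0.4444, 0.2289, 0.165]
eef_rot: [0.062, 0.998, -0.002, -0.001]
ft_force: [1.0, -6.2, -4.3]
opening: 0.302
grasp_force: 3.2
```

Scaled: 0.01 m / 0.6 = 0.0167, 0.005 m / 0.6 = 0.0083.

Emit:
run_rows(plan={"rx":[0,0,0,0],"ry":[0,0,0,0],"rz":[0,0,0,0],"x":[0,0,0,0],"y":[0.0083,0.0167,0.0167,0.0167],"z":[0,0,0,0],"finger_gap":[0.3,0.3,0.3,0.3]})

```text
clock: 15.8
eef_pos: [0.4446, 0.2295, 0.1644]
eef_rot: [0.064, 0.998, -0.011, -0.004]
ft_force: [-5.2, -30.0, 13.4]
opening: 0.296
grasp_force: 15.2
```

The pot is at its upright stop (30 N). Now I'll relax, open, lift and move clear.

Scaled: -0.14 m / 0.6 = -0.2333, -0.13 m / 0.6 = -0.2167.

Emit:
run_rows(plan={"rx":[0,0,0,0,0,0,0,0,0,0,0,0],"ry":[0,0,0,0,0,0,0,0,0,0,0,0],"rz":[0,0,0,0,0,0,0,0,0,0,0,0],"x":[0,0,0,0,0,0,0,0.0333,0.0333,0.0333,0.0333,0.0333],"y":[-0.0167,-0.0233,-0.0233,-0.0233,-0.0233,-0.0233,-0.0233,0.0333,0.1,0.1667,0.2333,0.2333],"z":[0,0,0,0,-0.05,-0.1167,-0.1833,-0.2167,-0.2333,-0.2333,-0.2333,-0.2333],"finger_gap":[0.3,0.4,0.5,0.5,0.5,0.5,0.5,0.5,0.5,0.5,0.5,0.5]})

```text
clock: 17.0
eef_pos: [0.441, 0.389, 0.3064]
eef_rot: [0.057, 0.998, 0.003, -0.001]
ft_force: [-1.2, 0.5, -0.4]
opening: 0.499
grasp_force: 0.0
```

```bash
python3 - <<'E'
from m import *
np.set_printoptions(precision=4,suppress=True)
T=cam("top");S=cam("side")
yaw=-.122;ex=np.array([np.cos(yaw),np.sin(yaw)]);ey=np.array([-ex[1],ex[0]]);o=np.array([.5512,.1295]);B=np.stack([ex,ey])
for n,c,box in(("top",T,(320,270,470,380)),("side",S,(350,260,480,400))):
    m=mask(c,(3,150,90),(16,255,255),box)
    for q in cv2.findContours(m,cv2.RETR_EXTERNAL,cv2.CHAIN_APPROX_NONE)[0]:
        if cv2.contourArea(q)>3:
            (u,v),_,_=cv2.minAreaRect(q);print(n,u,v,cv2.contourArea(q),"tray frame if z=.012",B@(onplane(c,u,v,.012)[:2]-o)+[0,.05])
pe=[]
for c,box in((T,(280,340,335,420)),(S,(400,300,480,370))):
    m=mask(c,(0,170,80),(3,255,255),box)|mask(c,(172,150,80),(180,255,255),box); q=big(m)[:,0].astype(float); mu=q.mean(0); pe.append(mu)
print("peg mid",tri(T,pe[0],S,pe[1]))
m=mask(T,(100,120,30),(125,255,255),(380,270,480,380));q=big(m)[:,0]
P=np.array([B@(onplane(T,u,v,.034)[:2]-o) for u,v in q]);print("tray y min",np.sort(P[:,1])[:8],"x range",P[:,0].min(),P[:,0].max())
for n,px,z in(("jar",(452,262),.09),("oil",(462,418),.15),("can",(211,375),.12)):
    u,v=[int(a*.64) for a in px];old=cv2.imread("pics/top_raw.png")[v-18:v+18,u-18:u+18].astype(int);new=T[0][v-18:v+18,u-18:u+18,::-1].astype(int);print(n,abs(old-new).mean())
s=arm.sense();print(s['eef_pos'],s['ft_force'])
E
```

```text
top 268.5 223.5 14.5 tray frame if z=.012 [-0.0298 -0.0489]
top 253.5 223.0 11.5 tray frame if z=.012 [-0.0329 -0.0057]
top 261.0 213.0 14.5 tray frame if z=.012 [-0.0018 -0.0242]
top 254.5 198.0 17.0 tray frame if z=.012 [ 0.0399 -0.0007]
side 255.00003051757812 224.50001525878906 4.0 tray frame if z=.012 [0.0359 0.0043]
side 277.3453674316406 222.40206909179688 38.5 tray frame if z=.012 [-0.0074 -0.0389]
peg mid (array([0.4488, 0.2209, 0.1595]), np.float64(0.002303211543552007))
tray y min [-0.1144 -0.1141 -0.1139 -0.1119 -0.111  -0.1107 -0.1107 -0.1105] x range -0.04749171404922995 0.04797139201379121
jar 4.018518518518518
oil 5.148148148148148
can 11.619084362139917
[0.4421 0.3841 0.3058] [ 0.9796 -0.8049 -0.1002]
```

Emit:
run_rows(plan={"rx":[0,0,0],"ry":[0,0,0],"rz":[0,0,0],"x":[0,0,0],"y":[0,0,0],"z":[0,0,0],"finger_gap":[0.5,0.5,0.5]})

```text
clock: 17.4
eef_pos: [0.4436, 0.3814, 0.3065]
eef_rot: [0.062, 0.998, -0.0, 0.0]
ft_force: [-0.4, -0.9, -0.1]
opening: 0.5
grasp_force: 0.0
```

```bash
python3 -c "
from workcell import arm
print(arm.sign_off())"
```

```text
the job is handed in; nothing more can be done
None
```

The job is handed in at 17.4 s: the tray measured home in the bay, four bushings showed in it and none in the pot, the pot is back at its upright stop, and jar, bottle and can showed no sign of shifting (tape, wrench, brush and wax weren't re-measured). I viewed 11 pictures, one over the limit of 10, and the hand-in returned no verdict.

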